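# Clear and open the vanity case, and hold its lid up

### The arm

A 6-joint arm with a two-finger parallel gripper is mounted at the origin on the work surface. World frame = base frame: x ahead of the robot, y to its left, z up, the work surface at z = 0. Lengths are in m, angles in rad, forces in N, time in s.
With the tool pointing down it reaches from about 0.25 to 0.725 m from the base axis. Payload 4 kg.
Tool frame: the origin (TCP) lies on the centre line of the jaws, within the pads' length; the fingertips stand 17 mm ahead of it and the grasp point (between the pads) lies 2 mm behind it; z points along the fingers, y is the line along which they close (so a half turn about z gives the same grasp; the last joint's range is limited). The gripper opens to 85 mm and grips with 20 to 120 N. Pads are 22 mm wide; open, the fingers measure 114 mm over their backs; the gripper's body (76 mm by 85 mm) begins 54 mm behind the grasp point. The pads swing forward as they close: fully open they stand 13 mm farther back than shut.
Start: joints at [-1.266, 0.241, 0.005, 1.335, 0, 1.571], TCP at [0.15, -0.477, 0.248] pointing down, gripper open.
Joint ranges: [-2.72, 2.72], [-1.05, 1.87], [-1.09, 1.28], [-1.99, 2.15], [-1.42, 1.44], [-3.14, 3.14]. Speed limits (rad/s): [2.79, 2.79, 3.14, 3.14, 3.14, 3.14].

### API

Orientations are given as a unit quaternion [x, y, z, w].
In Python, from workcell import bot, camera, get_calibration gives the robot as it stands.
- The arm moves only by the tool apply_moves, never from a script. Its argument "steps" is a list of rows, each a list of 3 entries, a list of its own where there are three numbers: the shift along the tool's x, y, z as a fraction of full scale, then the turn, a rotation vector about the tool's x, y, z as a fraction of full scale, then the opening, from 0 (shut) to 1 (fully open). A call has exactly 8 rows; each row shifts and turns the commanded pose from where the row before left it, along the tool's axes as they then stand; what a row does not reach is not made up. Full scale, the value 1, is 20 cm for a shift and pi rad for a turn. A row lasts 1/12 s, in which the tool goes at most 41.7 mm and 7.16 degrees, less where a joint would pass 70% of its speed; a pose out of reach is approached as far as the arm can. A call with a number of a shift or a turn outside -1 to 1 is refused whole. A call with a gripper value outside its range is refused whole. The fingers move at their own pace and stop on an object; the grip force is fixed at half the most. Time passes only in rows, so rows that do not move let the fingers close, or fill a call up. It gives the time, the measured TCP pose, the force, the opening and the grip force at its end, in the units of the state.
- bot.get_obs(): the state, without advancing time (a new reading comes with each control period).
- camera(name): name is "scene" or "top" or "wrist"; returns (picture, depth): 420x560x3 uint8, red, green, blue; 420x560 float32, m along the optical axis (not along the pixel's ray), 0 where there is no reading.
- get_calibration(name): a dict with "fov_y" (degrees; the focal length in pixels is half the picture's height over the tangent of half this angle, whatever the lens; pixels are square), "cx", "cy" (the principal point, pixels), "rvec" (rotation vector, rad) and "tvec" (3), from world to camera coordinates, as OpenCV has them. Camera axes: x right, y down, z forward; pixel columns grow to the right and rows downward; lengths in m; the calibration is good to about 2 mm. The wrist camera is an equidistant fisheye: a pixel r from the principal point sees the ray r / f radians off the axis. A picture is of the moment at which its call begins: read the wrist's pose just before it. get_calibration takes no time and is no camera call; for the wrist camera it gives the pose at the moment of the call.
- bot.job_done(): hands the job in; it is judged then, once.
The state is a dict: "clock": time; "joint_pos": joint angles; "joint_vel": joint speeds; "tau": joint torques, N m; "eef_pos": TCP position; "tool_rot": TCP orientation; "ft_force": force on the tool from outside, world axes, zero at the start; "ft_torque": the same for the moment, N m; "grip_width": finger opening in m; "grasp_force": force on a finger pad.
Only numpy, scipy, OpenCV 4.12 (cv2) and the standard library are available. Lean on these libraries where they do the work, as an engineer would, in place of code of your own. Each camera call takes 0.05 s, during which the arm holds its last target. There are 200 camera calls.

### The job

The dark blue eyeshadow palette leans on the lid of the pink vanity case: stand it upright, on the short edge it stands on now, in the free slot of the white slotted rack, set right down and not dropped. Then try the case with a gentle upward tug on its lid knob, enough to take up the slack, before turning it; only if the lid is caught, turn the knob clockwise to release it. Raise the lid to about 60 degrees and finish while holding it there with the gripper, since it falls shut by itself; leave the other things on the desk and in the rack undisturbed.

Things in the scene. Friction and masses are not known exactly. Their poses are not given: they have to be found in the camera images.
- palette_mid (a point): centre of the loose eyeshadow palette, a rigid dark blue slab 12 x 80 x 125 mm (its own x = thickness, y = width, z = its height, up). It starts standing on its 80 mm short edge on the desk, leaning about 16 degrees (0.28 rad) from vertical with its top towards the case, against the front edge of the lid; its top 48 mm reach above that edge. About 140 g
- rack: white slotted rack fixed to the desk; origin under its centre, x across the slots, y along them, z up. 92 mm (x) x 90 mm (y); four slots side by side along x, each 18 mm wide between 4 mm dividers; slot floors 8 mm and divider tops 51 mm above the desk. Slot centres at x = -33, -11, +11 (the free one), +33 mm
- free_slot (a point): middle of the floor of the free slot, 8 mm above the desk; same axes as the rack. The palette standing in it has its centre 62.5 mm above this point, its thickness along x
- case: pink vanity case fixed to the desk, 170 mm (x) x 250 mm (y), walls 65 mm high, lid top 73.5 mm above the desk; origin under its centre, its front faces its own -x, z up. The lid is hinged along the far (+x) edge
- lid_hinge (a point): middle of the lid's hinge line, 65.5 mm above the desk; the line runs along the case's y. The knob's axis stands 125 mm from it when seen from above, towards the front
- lid (a joint): lid angle in rad: 0 shut, grows as the front edge rises (1.05 = 60 degrees), stop at 1.9. It weighs about 0.3 kg (some 3 to 6 N to lift at the knob) and falls shut when let go. If the catch has caught, the lid has about 0.035 to 0.045 rad of slack (5 mm at the knob), then stops hard; else it simply opens. Nothing outside shows which: the catch misses its loose strike half of the time
- knob (a joint): turn of the knob in rad: 0 at the start (in every case), grows clockwise seen from above, stop at 1.4. It turns the cam tongue of the catch under the lid; at the stop the tongue is always clear. Turns against light friction (0.04 N m) and stays where it is left
- knob_grip (a point): point on the axis of the lid's knob and handle, mid-bulge, 22 mm above the lid top (30 mm off its underside); z along the axis. Round dark barrel-shaped knob, 34 mm across here, top 36 mm above the lid (skirt 41 mm across, 5 mm high), mid-width, 45 mm behind the lid's front edge. It swings with the lid; fingers closing along the case's y let it pivot between them, untilted
- compact_a: black powder compact, 14 x 70 x 66 mm, standing loose in another slot of the rack; origin at the middle of its underside
- compact_b: rose compact, 14 x 64 x 64 mm, likewise
- compact_c: gold compact, 14 x 76 x 60 mm, likewise
- phone: white phone lying flat, 148 x 72 x 9 mm, a bystander; origin under its centre
- nail_polish: red nail polish bottle, 32 mm across, 72 mm high, a bystander; origin under its centre
- cream_jar: light blue jar with a white cap, 60 mm across, 48 mm high, a bystander; origin under its centre
- lotion: cream-coloured bottle with a rose cap, 56 mm across, 165 mm high, a bystander; origin under its centre
- brush_cup: white cup of make-up brushes, 80 mm across, 190 mm high over the brushes, a bystander; origin under its centre
There are look-alikes about, which are no part of the job. Leave any orange look-alike of the rack alone. What is shaped like the part that bears palette_mid but green is not meant.

How it is judged:
On the way, in this order (a step that is already met when the one before it is completed fails the run):
1. the palette stands in the free slot, right down on its floor, and is let go (x of palette_mid in the frame of free_slot between -0.01 and 0.01 m and y of palette_mid in the frame of free_slot between -0.025 and 0.025 m and z of palette_mid in the frame of free_slot between 0.057 and 0.0665 m and angle between palette's own z axis and vertical below 0.2 rad and contact force between the fingers and palette below 0.1 N), for 0.2 s.
2. the lid has been tugged up, the knob not yet turned (value of joint lid above 0.012 rad and value of joint knob below 0.25 rad), for 0.05 s.
At the end, for the whole second after the job is handed in: The palette stands in the free slot (centre within 10 mm across and 25 mm along the slot, underside within 4 mm of the slot floor, within 0.2 rad of upright), and the fingers hold the lid still at 0.80 to 1.30 rad (46 to 74 degrees) (all of step 1 and value of joint lid between 0.8 and 1.3 rad and velocity of joint lid between -0.1 and 0.1 rad/s and contact force between the fingers and lid above 0.5 N and contact force between palette and lid below 0.05 N); the arm keeps its last pose, push and grip.
It fails at once if the palette is dropped or knocked over (falls faster than 0.9 m/s out of the fingers) (linear speed of palette above 0.9 m/s and contact force between the fingers and palette below 0.05 N).
It fails at once if a bystander is pushed more than 30 mm or tipped (distance of any of phone, nail_polish, cream_jar, lotion, brush_cup from where it was at the start of the episode above 0.03 m or angle between any of phone, nail_polish, cream_jar, lotion, brush_cup's own z axis and vertical above 0.5 rad).
It fails at once if a compact is knocked out of its slot (distance of any of compact_a, compact_b, compact_c from where it was at the start of the episode above 0.03 m).
It fails at once if the catch is wrenched: the tongue pulled against the strike with more than 45 N (contact force between knob_c0 and strike_c0 above 45 N).
It fails at once if the knob is turned although the lid is not caught (value of joint knob above 0.7 rad and value of joint strike above 0.0165 m).
It also fails if it takes over 64 s, if anything falls off the work surface, if the arm or the gripper's body presses on something with over 40 N, if the wrist force passes 120 N, or if a joint passes its speed limit or range.

## Working session

There is one attempt and no reset: what is moved stays moved. The work goes in short steps, Python scripts to look and compute and a tool call to move; the robot and the scene stay as the last step left them, time stands still between calls to the robot, and variables do not carry over. Pictures are saved under pics/ and viewed, at most 10 in all, crops included, and the job is handed in when it is done.

Besides the shell and the picture viewer there is one more tool, called after "Request:" in YAML: its name, and indented under it one key for each argument. apply_moves: Moves the arm, as the interface text tells. Its arguments: {"type":"object","properties":{"steps":{"type":"array"}},"required":["steps"]}

```bash
ls; mkdir -p pics; cat > h.py <<'E'
import numpy as np, cv2
from workcell import bot, camera, get_calibration
def snap(n):
    c=get_calibration(n); im,d=camera(n); return im,d,c
def cloud(d,c):
    h,w=d.shape; f=h/2/np.tan(np.radians(c['fov_y'])/2)
    v,u=np.mgrid[:h,:w]; P=np.stack([(u-c['cx'])/f*d,(v-c['cy'])/f*d,d],-1)
    R=cv2.Rodrigues(np.array(c['rvec'],float))[0]
    return (P-np.array(c['tvec']).ravel())@R
E
python3 - <<'E'
from h import *
for n in('scene','top'):
    im,d,c=snap(n); cv2.imwrite(f'pics/{n}0.png',im[...,::-1]); np.savez(f'{n}0.npz',im=im,d=d,P=cloud(d,c)); print(n,c)
print(bot.get_obs())
E
```

```text
pics
scene {'fov_y': 57.76531617209638, 'cx': 282.6650055147475, 'cy': 205.6576906011582, 'rvec': array([ 1.94607847,  0.91662665, -0.55191201]), 'tvec': array([-0.33455775, -0.10879715,  1.26240671])}
top {'fov_y': 49.834717413289866, 'cx': 278.54912191709474, 'cy': 206.6404642092478, 'rvec': array([ 2.16209619, -2.15867556,  0.09991615]), 'tvec': array([0.0094444 , 0.54193256, 1.21726992])}
{'clock': 0.1, 'joint_pos': array([-1.26599834e+00,  2.41329446e-01,  3.88112176e-03,  1.33520706e+00,
        3.10950275e-05,  1.57077612e+00]), 'joint_vel': array([-0.00051978, -0.00134182,  0.00371474, -0.00050337,  0.00050903,
       -0.00129585]), 'tau': array([ 1.10576075e-03, -3.73137724e+01,  2.53010148e+01,  1.08480459e-02,
        6.48659238e-05,  7.67740346e-06]), 'eef_pos': array([ 0.14990087, -0.47644931,  0.24751451]), 'tool_rot': array([ 9.88407773e-01,  1.51819665e-01, -1.25735104e-04, -9.21118002e-04]), 'ft_force': array([-0.45151537, -0.33975997,  0.25678257]), 'ft_torque': array([ 0.0550849 , -0.02053465,  0.04491403]), 'grasp_force': 0.0, 'grip_width': 0.08556359783365447}
```

View pics/scene0.png

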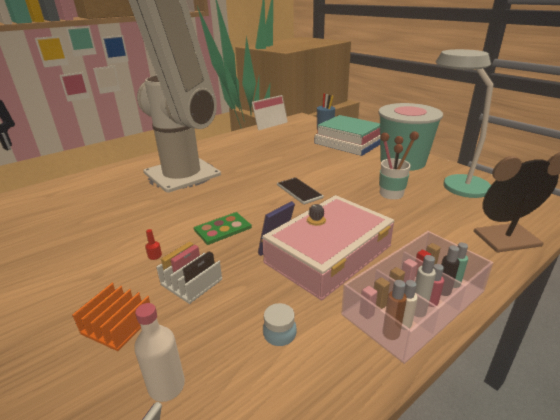

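View pics/top0.png

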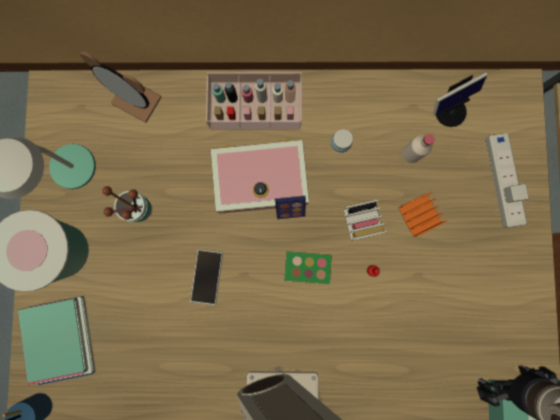

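The scene view shows the case at about (330,235), with the palette leaning at (277,228) and the rack at (190,272). In the top view the case is at (260,177), knob (261,189), palette (290,207) and rack (365,220). The orange rack and the green palette are the decoys.

```bash
python3 - <<'E'
from h import *
T=np.load('top0.npz'); S=np.load('scene0.npz')
a=cv2.resize(T['im'][130:290,180:400],None,fx=3.5,fy=3.5,interpolation=cv2.INTER_CUBIC)
cv2.imwrite('pics/topc.png',a[...,::-1])
def rect(m,P,n):
    p=P[m]; r=cv2.minAreaRect(p[:,:2].astype(np.float32)); print(n,m.sum(),'c',np.round(r[0],4),'sz',np.round(r[1],4),'ang',round(r[2],2),'z',np.round(np.percentile(p[:,2],[2,50,98]),4))
for n,D in(('top',T),('scene',S)):
    P=D['P'];hsv=cv2.cvtColor(D['im'],cv2.COLOR_RGB2HSV);H,s,V=[hsv[...,i].astype(int) for i in range(3)]
    x,y,z=P[...,0],P[...,1],P[...,2]
    ok=D['d']>0
    reg=ok&(x>.3)&(x<.8)&(abs(y)<.45)
    er=lambda m:cv2.morphologyEx(m.astype(np.uint8),cv2.MORPH_OPEN,np.ones((3,3)))>0
    # lid top
    lid=reg&(z>.066)&(z<.081)&(y>-.12)&(y<.25)&(x>.4)
    rect(er(lid),P,n+' lid')
    rect(reg&(z>.09)&(z<.13)&(V<110)&(y>-.05)&(y<.25)&(s<90),P,n+' knob')
    pal=reg&(z>.01)&(H>105)&(H<140)&(s>60)&(V<110)
    rect(pal,P,n+' pal')
    rk=reg&(z>.006)&(z<.1)&(y<-.12)&(y>-.3)&(x<.6)&~((H<15)&(s>170))
    rect(er(rk),P,n+' rack')
    rect(reg&(z>.04)&(z<.056)&(y<-.12)&(y>-.28)&(x<.6)&(s<60)&(V>130),P,n+' racktop')
E
```

```text
top lid 5597 c [0.6545 0.0683] sz [0.2644 0.2558] ang 5.68 z [0.068  0.073  0.0779]
top knob 199 c [0.5582 0.0131] sz [0.1283 0.0439] ang 70.62 z [0.0926 0.108  0.1227]
top pal 302 c [ 0.6471 -0.214 ] sz [0.0642 0.5244] ang 29.94 z [0.0195 0.1082 0.1242]
top rack 994 c [ 0.4618 -0.1717] sz [0.1112 0.2475] ang 45.23 z [0.0066 0.0513 0.0756]
top racktop 214 c [ 0.506  -0.2236] sz [0.0911 0.0882] ang 12.86 z [0.0436 0.0494 0.0539]
scene lid 5759 c [0.6699 0.0682] sz [0.2723 0.2688] ang 2.86 z [0.0676 0.0732 0.0768]
scene knob 435 c [0.5661 0.0128] sz [0.1239 0.0374] ang 68.78 z [0.0911 0.1072 0.122 ]
scene pal 19 c [ 0.5555 -0.0195] sz [0.0062 0.0664] ang 4.52 z [0.1184 0.1204 0.1216]
scene rack 2532 c [ 0.4629 -0.1761] sz [0.1229 0.2544] ang 41.75 z [0.0071 0.0474 0.0731]
scene racktop 339 c [ 0.5086 -0.2254] sz [0.0913 0.089 ] ang 12.64 z [0.0404 0.0464 0.0509]
```

View pics/topc.png

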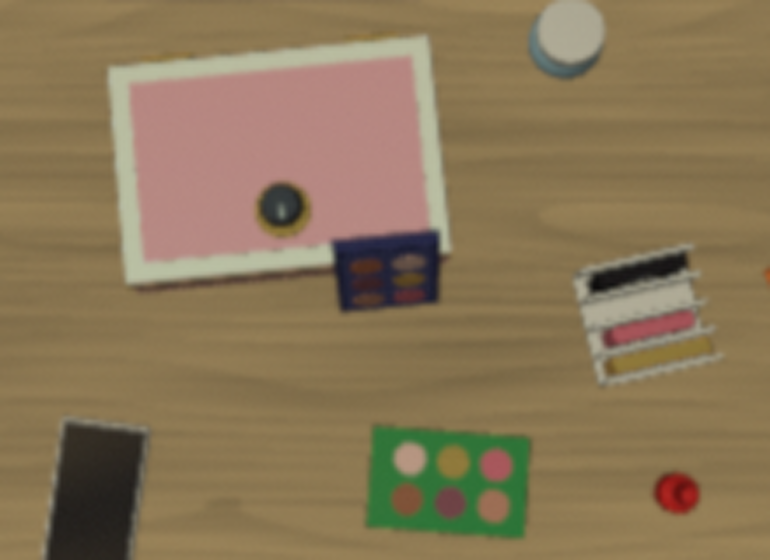

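The crop confirms the free slot: second from the far side, between the black and rose compacts. The slots are rotated about 13° and the case about 5°. Next I'll refine the poses.

```bash
python3 - <<'E'
from h import *
for n in('top','scene'):
    D=np.load(n+'0.npz')
    P=D['P'];hsv=cv2.cvtColor(D['im'],cv2.COLOR_RGB2HSV);H,s,V=[hsv[...,i].astype(int) for i in range(3)]
    x,y,z=P[...,0],P[...,1],P[...,2]; ok=D['d']>0
    def rect(m,t,big=True):
        m=m.astype(np.uint8)
        if big:
            k,l,st,_=cv2.connectedComponentsWithStats(m); m=(l==1+st[1:,4].argmax())
        p=P[m>0]; r=cv2.minAreaRect(p[:,:2].astype(np.float32)); print(n,t,len(p),'c',np.round(r[0],4),'sz',np.round(r[1],4),'ang',round(r[2],2),'mean',np.round(p.mean(0),4),'z',np.round(np.percentile(p[:,2],[2,98]),4)); return p
    rect(ok&(x>.5)&(x<.8)&(y>-.1)&(y<.25)&(z>.068)&(z<.079),'lid')
    rect(ok&(x>.5)&(x<.8)&(y>0)&(y<.12)&(z>.083)&(z<.15),'knob all')
    rect(ok&(x>.5)&(x<.8)&(y>0)&(y<.12)&(z>.104)&(z<.15),'knob top')
    p=rect(ok&(x>.45)&(x<.7)&(y>-.1)&(y<.025)&(z>.083)&(z<.15),'pal hi')
    q=p[p[:,2]>.115]; print(' edge',np.round(q.mean(0),4), cv2.minAreaRect(q[:,:2].astype(np.float32)))
    c=p.mean(0); u,_,vt=np.linalg.svd(p-c); print(' nrm',vt[2],' ext along y', np.percentile((p-c)@[ -.095,.995,0],[1,99]))
    rect(ok&(x>.35)&(x<.65)&(y>-.32)&(y<-.13)&(z>.044)&(z<.055),'rack top',False)
    rect(ok&(x>.4)&(x<.65)&(y>-.32)&(y<-.13)&(z>.056)&(z<.09)&(V<80),'black')
    rect(ok&(x>.4)&(x<.65)&(y>-.32)&(y<-.13)&(z>.056)&(z<.09)&(s>90)&((H>160)),'rose')
    rect(ok&(x>.4)&(x<.65)&(y>-.32)&(y<-.13)&(z>.054)&(z<.09)&(s>90)&((H>15)&(H<35)),'gold')
E
```

```text
top lid 5344 c [0.6255 0.0625] sz [0.1749 0.2501] ang 5.72 mean [0.6263 0.0654 0.0731] z [0.0687 0.0776]
top knob all 130 c [0.5819 0.0578] sz [0.0305 0.0311] ang 45.06 mean [0.5817 0.0574 0.1062] z [0.0955 0.1124]
top knob top 97 c [0.5826 0.0592] sz [0.0275 0.0296] ang 13.87 mean [0.5826 0.0582 0.1083] z [0.1042 0.1125]
top pal hi 315 c [ 0.5476 -0.0199] sz [0.0236 0.0789] ang 5.08 mean [ 0.5467 -0.0205  0.1102] z [0.0847 0.1243]
 edge [ 0.5519 -0.02    0.1203] ((0.5522964596748352, -0.020101003348827362), (0.014111857861280441, 0.07778174430131912), 5.676476001739502)
 nrm [-0.89905866 -0.09109988  0.42824566]  ext along y [-0.03868326  0.03899022]
top rack top 280 c [ 0.4597 -0.2345] sz [0.1874 0.0885] ang 13.25 mean [ 0.5029 -0.2223  0.0495] z [0.0451 0.0538]
top black 131 c [ 0.5368 -0.2141] sz [0.0125 0.068 ] ang 13.53 mean [ 0.5364 -0.2131  0.0722] z [0.0615 0.0773]
top rose 75 c [ 0.4935 -0.2203] sz [0.009  0.0576] ang 12.3 mean [ 0.4935 -0.2198  0.0711] z [0.0644 0.0762]
top gold 145 c [ 0.4733 -0.2295] sz [0.013  0.0753] ang 13.31 mean [ 0.4732 -0.2284  0.0666] z [0.0604 0
[... 430 characters left out ...]
8] z [0.0841 0.1223]
 edge [ 0.5554 -0.0232  0.1198] ((0.5549485683441162, -0.020852506160736084), (0.01222817599773407, 0.07922320067882538), 5.221982479095459)
 nrm [ 0.9835073   0.06834487 -0.16745855]  ext along y [-0.03483097  0.04334659]
scene rack top 567 c [ 0.4593 -0.2359] sz [0.1923 0.0905] ang 12.81 mean [ 0.5157 -0.2334  0.0492] z [0.0441 0.0546]
scene black 296 c [ 0.5413 -0.2174] sz [0.0117 0.0669] ang 13.55 mean [ 0.5441 -0.2193  0.0671] z [0.0567 0.0742]
scene rose 2 c [ 0.5034 -0.2466] sz [0.0041 0.    ] ang -177.33 mean [ 0.5034 -0.2466  0.0708] z [0.0708 0.0709]
scene gold 206 c [ 0.4743 -0.2316] sz [0.017  0.0762] ang 13.78 mean [ 0.4779 -0.2373  0.065 ] z [0.0557 0.0683]
```

```bash
cat >> h.py <<'E'
from scipy.spatial.transform import Rotation as Ro, Slerp
def tool(yaw,tilt=0):
    """tool y (closing) at heading yaw (deg), tool pointing down, top leaning towards +heading by tilt (rad)"""
    h=np.array([np.cos(np.radians(yaw)),np.sin(np.radians(yaw)),0]); Z=np.array([0,0,1.])
    z=-(np.sin(tilt)*h+np.cos(tilt)*Z); y=np.cos(tilt)*h-np.sin(tilt)*Z
    return Ro.from_matrix(np.stack([np.cross(y,z),y,z],1))
def rows(p1,R1,n,p0=None,R0=None,g=1):
    """print n rows from pose 0 (measured if none) to pose 1"""
    o=bot.get_obs(); p0=o['eef_pos'] if p0 is None else np.array(p0); R0=Ro.from_quat(o['tool_rot']) if R0 is None else R0
    sl=Slerp([0,1],Ro.concatenate([R0,R1])); p,R=np.array(p0),R0
    for k in range(1,n+1):
        q=p0+(np.array(p1)-p0)*k/n; S=sl(k/n)
        s=np.round(R.inv().apply(q-p)/.2,3); t=np.round((R.inv()*S).as_rotvec()/np.pi,4)
        p=p+R.apply(s*.2); R=R*Ro.from_rotvec(t*np.pi); print(f'[{s.tolist()},{t.tolist()},{g}],')
    print('end',p.round(4),'rot err',np.degrees((R.inv()*R1).magnitude()).round(2))
def st():
    o=bot.get_obs(); R=Ro.from_quat(o['tool_rot']); m=R.as_matrix()
    print('t',round(o['clock'],2),'p',o['eef_pos'].round(4),'z',m[:,2].round(3),'y',m[:,1].round(3),'F',o['ft_force'].round(2),'w',round(o['grip_width'],4),'g',o['grasp_force'],'j',o['joint_pos'].round(2))
E
python3 - <<'E'
from h import *
rows([.568,-.019,.195],tool(5.5,.28),24)
E
```

```text
[[0.112, -0.065, 0.011],[0.0031, -0.0025, -0.0179],1],
[[0.115, -0.058, 0.011],[0.0031, -0.0026, -0.018],1],
[[0.118, -0.052, 0.01],[0.0031, -0.0025, -0.0179],1],
[[0.122, -0.044, 0.01],[0.0031, -0.0026, -0.0179],1],
[[0.123, -0.038, 0.009],[0.0031, -0.0025, -0.018],1],
[[0.126, -0.031, 0.009],[0.0031, -0.0026, -0.0179],1],
[[0.127, -0.023, 0.008],[0.0031, -0.0025, -0.0179],1],
[[0.128, -0.016, 0.007],[0.0031, -0.0026, -0.018],1],
[[0.129, -0.009, 0.006],[0.0031, -0.0025, -0.0179],1],
[[0.13, -0.001, 0.005],[0.0031, -0.0025, -0.0179],1],
[[0.129, 0.005, 0.004],[0.0031, -0.0026, -0.018],1],
[[0.129, 0.014, 0.003],[0.0031, -0.0025, -0.0179],1],
[[0.128, 0.02, 0.002],[0.0031, -0.0026, -0.0179],1],
[[0.127, 0.028, 0.001],[0.0031, -0.0025, -0.018],1],
[[0.125, 0.034, -0.001],[0.0031, -0.0026, -0.0179],1],
[[0.122, 0.042, -0.002],[0.0031, -0.0025, -0.018],1],
[[0.12, 0.049, -0.004],[0.0031, -0.0026, -0.0179],1],
[[0.117, 0.055, -0.005],[0.0031, -0.0025, -0.0179],1],
[[0.114, 0.061, -0.006],[0.0031, -0.0026, -0.018],1],
[[0.11, 0.068, -0.008],[0.0031, -0.0025, -0.0179],1],
[[0.106, 0.074, -0.01],[0.0031, -0.0025, -0.0179],1],
[[0.102, 0.08, -0.011],[0.0031, -0.0026, -0.018],1],
[[0.097, 0.085, -0.013],[0.0031, -0.0025, -0.0179],1],
[[0.092, 0.09, -0.014],[0.0031, -0.0026, -0.0179],1],
end [ 0.568 -0.019  0.195] rot err 0.01
```

Request:
apply_moves:
  steps:
    - [[0.112,-0.065,0.011],[0.003,-0.0025,-0.018],1]
    - [[0.115,-0.058,0.011],[0.003,-0.0025,-0.018],1]
    - [[0.118,-0.052,0.01],[0.003,-0.0025,-0.018],1]
    - [[0.122,-0.044,0.01],[0.003,-0.0025,-0.018],1]
    - [[0.123,-0.038,0.009],[0.003,-0.0025,-0.018],1]
    - [[0.126,-0.031,0.009],[0.003,-0.0025,-0.018],1]
    - [[0.127,-0.023,0.008],[0.003,-0.0025,-0.018],1]
    - [[0.128,-0.016,0.007],[0.003,-0.0025,-0.018],1]

```text
clock: 0.77
eef_pos: [0.2898, -0.3233, 0.2302]
tool_rot: [0.928, 0.371, -0.037, -0.033]
ft_force: [0.9, 0.9, 0.5]
grip_width: 0.0856
grasp_force: 0.0
```

Request:
apply_moves:
  steps:
    - [[0.129,-0.009,0.006],[0.003,-0.0025,-0.018],1]
    - [[0.13,-0.001,0.005],[0.003,-0.0025,-0.018],1]
    - [[0.129,0.005,0.004],[0.003,-0.0025,-0.018],1]
    - [[0.129,0.014,0.003],[0.003,-0.0025,-0.018],1]
    - [[0.128,0.02,0.002],[0.003,-0.0025,-0.018],1]
    - [[0.127,0.028,0.001],[0.003,-0.0025,-0.018],1]
    - [[0.125,0.034,-0.001],[0.003,-0.0025,-0.018],1]
    - [[0.122,0.042,-0.002],[0.003,-0.0025,-0.018],1]

```text
clock: 1.43
eef_pos: [0.4288, -0.1705, 0.2126]
tool_rot: [0.817, 0.568, -0.071, -0.063]
ft_force: [0.1, -0.2, 0.7]
grip_width: 0.0851
grasp_force: 0.0
```

Request:
apply_moves:
  steps:
    - [[0.12,0.049,-0.004],[0.003,-0.0025,-0.018],1]
    - [[0.117,0.055,-0.005],[0.003,-0.0025,-0.018],1]
    - [[0.114,0.061,-0.006],[0.003,-0.0025,-0.018],0.6]
    - [[0.11,0.068,-0.008],[0.003,-0.0025,-0.018],0.6]
    - [[0.106,0.074,-0.01],[0.003,-0.0025,-0.018],0.6]
    - [[0.102,0.08,-0.011],[0.003,-0.0025,-0.018],0.6]
    - [[0.097,0.085,-0.013],[0.003,-0.0025,-0.018],0.6]
    - [[0.092,0.09,-0.014],[0.003,-0.0025,-0.018],0.6]

```text
clock: 2.1
eef_pos: [0.5678, -0.0176, 0.1953]
tool_rot: [0.663, 0.736, -0.102, -0.09]
ft_force: [-0.5, -0.2, -0.7]
grip_width: 0.0512
grasp_force: 0.0
```

```bash
python3 - <<'E'
from h import *
st()
c=get_calibration('wrist'); im,d=camera('wrist'); cv2.imwrite('pics/w1.png',im[...,::-1]); print(c); np.savez('w1.npz',im=im,d=d)
print('to grasp:'); rows([.5491,-.0209,.1064],tool(5.5,.28),8,g=.6)
E
```

```text
t 2.1 p [ 0.5678 -0.0176  0.1953] z [-0.269 -0.031 -0.963] y [ 0.958  0.099 -0.27 ] F [-0.47 -0.22 -0.66] w 0.0512 g 0.0 j [-0.01  0.62  0.41  1.63 -0.03  1.46]
{'fov_y': 65.70646984690485, 'cx': 280.8590051304728, 'cy': 213.47566506562325, 'rvec': array([-2.80167949, -0.20078636,  0.36445269]), 'tvec': array([-0.48984601, -0.13766865,  0.44421245])}
to grasp:
[[-0.003, 0.001, 0.056],[0.0003, 0.0001, 0.0005],0.6],
[[-0.003, 0.002, 0.056],[0.0003, 0.0002, 0.0005],0.6],
[[-0.004, 0.002, 0.056],[0.0003, 0.0001, 0.0005],0.6],
[[-0.003, 0.001, 0.056],[0.0003, 0.0001, 0.0005],0.6],
[[-0.003, 0.002, 0.056],[0.0003, 0.0002, 0.0006],0.6],
[[-0.003, 0.002, 0.056],[0.0003, 0.0001, 0.0005],0.6],
[[-0.004, 0.001, 0.056],[0.0002, 0.0001, 0.0005],0.6],
[[-0.003, 0.002, 0.056],[0.0003, 0.0001, 0.0005],0.6],
end [ 0.5491 -0.0209  0.1065] rot err 0.01
```

View pics/w1.png

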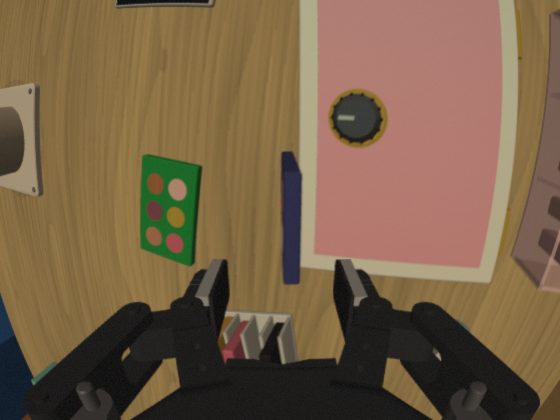

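The wrist view shows the palette (292,218) centred between the fingers (220 and 345), the knob at (357,118), and the lid edge to the right. I'll descend and grip.

Request:
apply_moves:
  steps:
    - [[-0.003,0.002,0.056],[0,0,0.0005],0.45]
    - [[-0.003,0.002,0.056],[0,0,0.0005],0.45]
    - [[-0.003,0.002,0.056],[0,0,0.0005],0.45]
    - [[-0.003,0.002,0.056],[0,0,0.0005],0.45]
    - [[-0.003,0.002,0.056],[0,0,0.0005],0.45]
    - [[-0.003,0.002,0.056],[0,0,0.0005],0.45]
    - [[-0.003,0.001,0.056],[0,0,0.0005],0.45]
    - [[-0.003,0.001,0.056],[0,0,0.0005],0.45]

```text
clock: 2.82
eef_pos: [0.5459, -0.026, 0.1079]
tool_rot: [0.669, 0.73, -0.103, -0.09]
ft_force: [-0.3, -0.5, -0.1]
grip_width: 0.0384
grasp_force: 0.0
```

Request:
apply_moves:
  steps:
    - [[0,0,0],[0,0,0],0.45]
    - [[0,0,0],[0,0,0],0.35]
    - [[0,0,0],[0,0,0],0.25]
    - [[0,0,0],[0,0,0],0.15]
    - [[0,0,0],[0,0,0],0.08]
    - [[0,0,0],[0,0,0],0.0]
    - [[0,0,0],[0,0,0],0.0]
    - [[0,0,0],[0,0,0],0.0]

```text
clock: 3.48
eef_pos: [0.5471, -0.0259, 0.1095]
tool_rot: [0.669, 0.731, -0.102, -0.089]
ft_force: [0.9, -0.4, 1.1]
grip_width: 0.0111
grasp_force: 60.0
```

```bash
python3 - <<'E'
from h import *
st()
E
```

```text
t 3.48 p [ 0.5471 -0.0259  0.1095] z [-0.266 -0.03  -0.964] y [ 0.96   0.083 -0.267] F [ 0.94 -0.36  1.05] w 0.0111 g 59.99370574951172 j [-0.03  0.63  0.2   1.41 -0.04  1.46]
```

Request:
apply_moves:
  steps:
    - [[0,-0.025,0],[0,0,0],0]
    - [[0,-0.035,-0.02],[0,0,0],0]
    - [[0,-0.025,-0.09],[0,0,0],0]
    - [[0,-0.031,-0.113],[0,0,0],0]
    - [[0,-0.031,-0.113],[0,0,0],0]
    - [[0,-0.031,-0.113],[0,0,0],0]
    - [[0,-0.031,-0.113],[0,0,0],0]
    - [[0,-0.02,-0.08],[0,0,0],0]

```text
clock: 4.15
eef_pos: [0.5362, -0.0259, 0.2474]
tool_rot: [0.669, 0.731, -0.102, -0.089]
ft_force: [1.6, -0.3, -1.7]
grip_width: 0.0113
grasp_force: 59.7
```

```bash
python3 - <<'E'
from h import *
st()
rows([.518,-.226,.235],tool(13.1,0),16,g=0)
E
```

```text
t 4.15 p [ 0.5362 -0.0259  0.2474] z [-0.266 -0.03  -0.963] y [ 0.96   0.083 -0.268] F [ 1.57 -0.32 -1.69] w 0.0113 g 59.7406929731369 j [-0.03  0.53  0.4   1.71 -0.04  1.46]
[[-0.062, -0.01, 0.007],[-0.0054, -0.0002, -0.0028],0],
[[-0.061, -0.01, 0.007],[-0.0054, -0.0003, -0.0028],0],
[[-0.062, -0.011, 0.007],[-0.0054, -0.0002, -0.0028],0],
[[-0.061, -0.011, 0.007],[-0.0054, -0.0003, -0.0028],0],
[[-0.062, -0.013, 0.006],[-0.0054, -0.0002, -0.0028],0],
[[-0.061, -0.013, 0.007],[-0.0054, -0.0003, -0.0027],0],
[[-0.061, -0.013, 0.006],[-0.0054, -0.0002, -0.0028],0],
[[-0.061, -0.014, 0.006],[-0.0053, -0.0003, -0.0028],0],
[[-0.061, -0.015, 0.006],[-0.0054, -0.0002, -0.0028],0],
[[-0.061, -0.016, 0.006],[-0.0054, -0.0003, -0.0028],0],
[[-0.06, -0.016, 0.005],[-0.0054, -0.0002, -0.0028],0],
[[-0.061, -0.016, 0.005],[-0.0054, -0.0003, -0.0028],0],
[[-0.06, -0.018, 0.005],[-0.0054, -0.0002, -0.0028],0],
[[-0.06, -0.018, 0.005],[-0.0054, -0.0003, -0.0028],0],
[[-0.06, -0.018, 0.004],[-0.0054, -0.0002, -0.0028],0],
[[-0.06, -0.019, 0.004],[-0.0054, -0.0003, -0.0028],0],
end [ 0.5181 -0.226   0.2351] rot err 0.01
```

Request:
apply_moves:
  steps:
    - [[-0.062,-0.01,0.007],[-0.0054,-0.0002,-0.0028],0]
    - [[-0.061,-0.01,0.007],[-0.0054,-0.0003,-0.0028],0]
    - [[-0.062,-0.011,0.007],[-0.0054,-0.0002,-0.0028],0]
    - [[-0.061,-0.011,0.007],[-0.0054,-0.0003,-0.0028],0]
    - [[-0.062,-0.013,0.006],[-0.0054,-0.0002,-0.0028],0]
    - [[-0.061,-0.013,0.007],[-0.0054,-0.0003,-0.0028],0]
    - [[-0.061,-0.013,0.006],[-0.0054,-0.0002,-0.0028],0]
    - [[-0.061,-0.014,0.006],[-0.0054,-0.0003,-0.0028],0]

```text
clock: 4.82
eef_pos: [0.5265, -0.1262, 0.2387]
tool_rot: [0.647, 0.759, -0.051, -0.045]
ft_force: [0.4, 0.1, -1.7]
grip_width: 0.0112
grasp_force: 59.6
```

Request:
apply_moves:
  steps:
    - [[-0.061,-0.015,0.006],[-0.0054,-0.0002,-0.0028],0]
    - [[-0.061,-0.016,0.006],[-0.0054,-0.0003,-0.0028],0]
    - [[-0.06,-0.016,0.005],[-0.0054,-0.0002,-0.0028],0]
    - [[-0.061,-0.016,0.005],[-0.0054,-0.0003,-0.0028],0]
    - [[-0.06,-0.018,0.005],[-0.0054,-0.0002,-0.0028],0]
    - [[-0.06,-0.018,0.005],[-0.0054,-0.0003,-0.0028],0]
    - [[-0.06,-0.018,0.004],[-0.0054,-0.0002,-0.0028],0]
    - [[-0.06,-0.019,0.004],[-0.0054,-0.0003,-0.0028],0]

```text
clock: 5.48
eef_pos: [0.5173, -0.2261, 0.2324]
tool_rot: [0.621, 0.783, -0.0, -0.001]
ft_force: [0.7, -0.3, -1.9]
grip_width: 0.0113
grasp_force: 59.6
```

```bash
python3 - <<'E'
from h import *
st()
im,d,c=snap('scene'); P=cloud(d,c); np.savez('s2.npz',im=im,d=d,P=P)
im2,d2,c2=snap('wrist'); np.savez('w2.npz',im=im2,d=d2)
a=cv2.resize(im[150:350,100:320],None,fx=2,fy=2,interpolation=cv2.INTER_CUBIC)
b=np.zeros((420,1000,3),np.uint8); b[:400,:440]=a; b[:,440:]=im2
cv2.imwrite('pics/s2.png',cv2.resize(b[...,::-1],(800,336)))
m=(d>0)&(P[...,2]>.1)&(P[...,2]<.205)&(abs(P[...,0]-.518)<.06)&(abs(P[...,1]+.222)<.07)
hsv=cv2.cvtColor(im,cv2.COLOR_RGB2HSV); m&=(hsv[...,0]>105)&(hsv[...,0]<145)&(hsv[...,1]>50)
p=P[m]; print(len(p)); yr=np.array([-.2267,.974,0]); xr=np.array([.974,.2267,0])
c0=np.array([.518,-.222,.008]); print('y ext',np.percentile((p-c0)@yr,[1,99]),'x',np.percentile((p-c0)@xr,[2,25,50,75,98]),'z',np.percentile(p[:,2],[1,99]))
E
```

```text
t 5.48 p [ 0.5173 -0.2261  0.2324] z [-0.002  0.001 -1.   ] y [ 0.974  0.228 -0.001] F [ 0.74 -0.35 -1.91] w 0.0113 g 59.62950646877289 j [-0.41  0.38  0.15  1.35  0.    0.93]
544
y ext [-0.03812165  0.03598886] x [0.00178537 0.00321867 0.00381231 0.00440316 0.00566797] z [0.12808067 0.20443659]
```

View pics/s2.png

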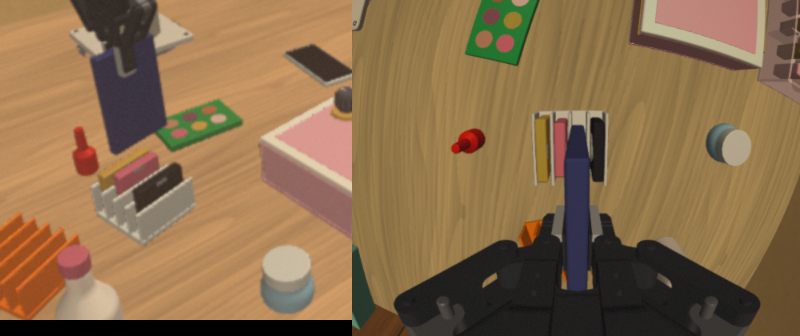

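The palette hangs upright and aligned over the rack; in the wrist view it sits at (577,150), above the gap between rose (560,145) and black (598,145). I'll measure the lateral offset in the wrist view, with both in one camera.

```bash
cat >> h.py <<'E'
def fcloud(d,c):
    h,w=d.shape; f=h/2/np.tan(np.radians(c['fov_y'])/2)
    v,u=np.mgrid[:h,:w]; a=u-c['cx'];b=v-c['cy']; r=np.hypot(a,b)+1e-9; t=np.tan(r/f)
    P=np.stack([a/r*t*d,b/r*t*d,d],-1)
    return (P-np.array(c['tvec']).ravel())@cv2.Rodrigues(np.array(c['rvec'],float))[0]
E
python3 - <<'E'
from h import *
D=np.load('w2.npz'); im,d=D['im'],D['d']; c=get_calibration('wrist'); P=fcloud(d,c)
th=np.radians(13.1); xr=np.array([np.cos(th),np.sin(th),0]); yr=np.array([-np.sin(th),np.cos(th),0])
c0=np.array([.518,-.222,0]); X=(P-c0)@xr; Y=(P-c0)@yr; Z=P[...,2]
hsv=cv2.cvtColor(im,cv2.COLOR_RGB2HSV);H,s,V=[hsv[...,i].astype(int) for i in range(3)]
ok=(d>0)&(abs(Y)<.06)&(abs(X)<.08)
for n,m in (('pal',ok&(H>105)&(H<140)&(s>60)&(Z>.1)&(Z<.22)),('blk',ok&(Z>.062)&(Z<.085)&(V<70)),('gold',ok&(Z>.055)&(Z<.078)&(H>12)&(H<35)&(s>100)),('rose',ok&(Z>.06)&(Z<.085)&((H>160))&(s>80)),('white',ok&(s<60)&(V>110)&(Z>.045)&(Z<.058))):
    print(n,m.sum(),'X',np.percentile(X[m],[2,10,50,90,98]).round(4),'Y',np.percentile(Y[m],[2,98]).round(4),'Z',np.percentile(Z[m],[2,98]).round(4))
m=ok&(s<60)&(V>110)&(Z>.045)&(Z<.058)
print(np.histogram(X[m],bins=np.arange(-.06,.061,.003))); 
m=ok&(H>105)&(H<140)&(s>60)&(Z>.1)&(Z<.22)
for a in (.12,.14,.16,.18,.2):
    k=m&(abs(Z-a)<.01); print(a,k.sum(), np.percentile(X[k],[5,50,95]) if k.sum() else '')
E
```

```text
pal 493 X [-0.0066 -0.0056 -0.0018  0.0023  0.0032] Y [0.0404 0.0415] Z [0.1321 0.2191]
blk 1128 X [0.0152 0.0162 0.0217 0.0272 0.0283] Y [-0.0285  0.0376] Z [0.0678 0.0749]
gold 1286 X [-0.0499 -0.0485 -0.0425 -0.0368 -0.0206] Y [-0.0314  0.0412] Z [0.0575 0.0695]
rose 538 X [-0.027  -0.026  -0.0215 -0.0167 -0.0154] Y [-0.0224  0.0366] Z [0.0682 0.0728]
white 924 X [-0.0555 -0.0546 -0.0115  0.0332  0.0341] Y [-0.0398  0.046 ] Z [0.0487 0.052 ]
(array([  0, 140,  39,   0,   0,   0,   0,   0,  80, 179,   0,   0,   0,
         0,   0,   6,  64,   0,   0,   0,   0,   0,   0, 114,  72,   0,
         0,   0,   0,   0, 118, 112,   0,   0,   0,   0,   0,   0,   0,
         0]), array([-6.00000000e-02, -5.70000000e-02, -5.40000000e-02, -5.10000000e-02,
       -4.80000000e-02, -4.50000000e-02, -4.20000000e-02, -3.90000000e-02,
       -3.60000000e-02, -3.30000000e-02, -3.00000000e-02, -2.70000000e-02,
       -2.40000000e-02, -2.10000000e-02, -1.80000000e-02, -1.50000000e-02,
       -1.20000000e-02, -9.00000000e-03, -6.00000000e-03, -3.00000000e-03,
        5.55111512e-17,  3.00000000e-03,  6.00000000e-03,  9.00000000e-03,
        1.20000000e-02,  1.50000000e-02,  1.80000000e-02,  2.10000000e-02,
        2.40000000e-02,  2.70000000e-02,  3.00000000e-02,  3.30000000e-02,
        3.60000000e-02,  3.90000000e-02,  4.20000000e-02,  4.50000000e-02,
        4.80000000e-02,  5.10000000e-02,  5.40000000e-02,  5.70000000e-02,
        6.00000000e-02]))
0.12 9 [-0.00516191 -0.00191856  0.00061721]
0.14 42 [-0.00574023 -0.0015662   0.00265887]
0.16 74 [-0.00562701 -0.00185782  0.00253075]
0.18 109 [-0.00588479 -0.001292    0.00316365]
0.2 155 [-0.00641774 -0.00180289  0.00286103]
```

Request:
apply_moves:
  steps:
    - [[0,0.012,0],[0,0,0],0]
    - [[0,0,0.08],[0,0,0],0]
    - [[0,0,0.08],[0,0,0],0]
    - [[0,0,0.08],[0,0,0],0]
    - [[0,0,0.08],[0,0,0],0]
    - [[0,0,0.08],[0,0,0],0]
    - [[0,0,0.06],[0,0,0],0]
    - [[0,0,0.05],[0,0,0],0]

```text
clock: 6.25
eef_pos: [0.5206, -0.2239, 0.1293]
tool_rot: [0.621, 0.784, -0.0, -0.002]
ft_force: [-0.4, 1.1, -1.9]
grip_width: 0.0113
grasp_force: 59.5
```

Request:
apply_moves:
  steps:
    - [[0,0,0.005],[0,0,0],0]
    - [[0,0,0.005],[0,0,0],0]
    - [[0,0,0.005],[0,0,0],0]
    - [[0,0,0.005],[0,0,0],0]
    - [[0,0,0.005],[0,0,0],0]
    - [[0,0,0.005],[0,0,0],0]
    - [[0,0,0],[0,0,0],0]
    - [[0,0,0],[0,0,0],0]

```text
clock: 6.92
eef_pos: [0.5211, -0.2256, 0.1249]
tool_rot: [0.622, 0.783, -0.0, 0.0]
ft_force: [-1.7, -0.7, -1.0]
grip_width: 0.0111
grasp_force: 59.6
```

```bash
python3 - <<'E'
from h import *
st()
E
```

```text
t 6.92 p [ 0.5211 -0.2256  0.1249] z [-0. -0. -1.] y [ 0.974  0.227 -0.   ] F [-1.67 -0.67 -1.02] w 0.0111 g 59.61707532405853 j [-0.41  0.45 -0.02  1.1  -0.    0.93]
```

Request:
apply_moves:
  steps:
    - [[0,0,0.005],[0,0,0],0]
    - [[0,0,0.005],[0,0,0],0]
    - [[0,0,0.005],[0,0,0],0]
    - [[0,0,0],[0,0,0],0]
    - [[0,0,0],[0,0,0],0]
    - [[0,0,0],[0,0,0],0]
    - [[0,0,0],[0,0,0],0]
    - [[0,0,0],[0,0,0],0]

```text
clock: 7.58
eef_pos: [0.5211, -0.2254, 0.1216]
tool_rot: [0.622, 0.783, -0.0, -0.0]
ft_force: [-0.6, 0.3, -1.4]
grip_width: 0.0112
grasp_force: 59.6
```

Request:
apply_moves:
  steps:
    - [[0,0,0.004],[0,0,0],0]
    - [[0,0,0.004],[0,0,0],0]
    - [[0,0,0],[0,0,0],0]
    - [[0,0,0],[0,0,0],0]
    - [[0,0,0],[0,0,0],0]
    - [[0,0,0],[0,0,0],0]
    - [[0,0,0],[0,0,0],0]
    - [[0,0,0],[0,0,0],0]

```text
clock: 8.25
eef_pos: [0.5211, -0.2254, 0.1201]
tool_rot: [0.622, 0.783, -0.0, -0.0]
ft_force: [-0.8, -0.3, -0.8]
grip_width: 0.011
grasp_force: 59.7
```

Request:
apply_moves:
  steps:
    - [[0,0,0.003],[0,0,0],0]
    - [[0,0,0.003],[0,0,0],0]
    - [[0,0,0],[0,0,0],0]
    - [[0,0,0],[0,0,0],0]
    - [[0,0,0],[0,0,0],0]
    - [[0,0,0],[0,0,0],0]
    - [[0,0,0],[0,0,0],0]
    - [[0,0,0],[0,0,0],0]

```text
clock: 8.92
eef_pos: [0.5212, -0.2253, 0.12]
tool_rot: [0.622, 0.783, 0.0, 0.0]
ft_force: [-1.9, 0.6, 6.1]
grip_width: 0.0112
grasp_force: 60.7
```

```bash
python3 - <<'E'
from h import *
st()
im,d,c=snap('scene'); P=cloud(d,c)
a=cv2.resize(im[170:330,100:320],None,fx=3,fy=3,interpolation=cv2.INTER_CUBIC); cv2.imwrite('pics/s3.png',a[...,::-1])
E
```

```text
t 8.92 p [ 0.5212 -0.2253  0.12  ] z [ 0. -0. -1.] y [0.974 0.227 0.   ] F [-1.89  0.6   6.07] w 0.0112 g 60.748849511146545 j [-0.41  0.46 -0.03  1.09 -0.    0.93]
```

View pics/s3.png

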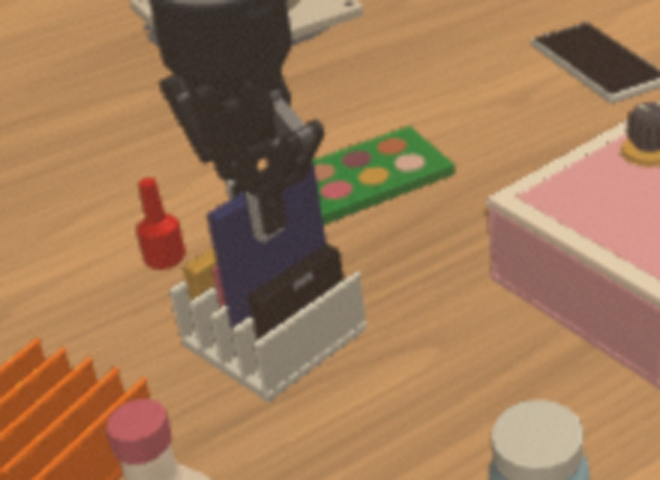

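The palette stands between rose and black, seated at the expected height (TCP 0.120, 6 N contact). I'll release and retreat upward.

Request:
apply_moves:
  steps:
    - [[0,0,-0.002],[0,0,0],0.2]
    - [[0,0,0],[0,0,0],0.3]
    - [[0,0,0],[0,0,0],0.4]
    - [[0,0,0],[0,0,0],0.4]
    - [[0,0,0],[0,0,0],0.4]
    - [[0,0,0],[0,0,0],0.4]
    - [[0,0,-0.02],[0,0,0],0.4]
    - [[0,0,-0.05],[0,0,0],0.4]

```text
clock: 9.63
eef_pos: [0.52, -0.2249, 0.1322]
tool_rot: [0.622, 0.783, -0.001, -0.002]
ft_force: [0.1, -0.4, 0.1]
grip_width: 0.0344
grasp_force: 0.0
```

Request:
apply_moves:
  steps:
    - [[0,0,-0.1],[0,0,0],0.4]
    - [[0,0,-0.1],[0,0,0],0.4]
    - [[0,0,-0.1],[0,0,0],0.6]
    - [[0,0,-0.1],[0,0,0],0.7]
    - [[0,0,-0.1],[0,0,0],0.7]
    - [[0,0,0],[0,0,0],0.7]
    - [[0,0,0],[0,0,0],0.7]
    - [[0,0,0],[0,0,0],0.7]

```text
clock: 10.3
eef_pos: [0.5209, -0.2253, 0.2332]
tool_rot: [0.622, 0.783, -0.0, -0.0]
ft_force: [-0.2, 0.2, 0.6]
grip_width: 0.06
grasp_force: 0.0
```

```bash
python3 - <<'E'
from h import *
st()
im,d,c=snap('wrist'); P=fcloud(d,c)
th=np.radians(13.1); xr=np.array([np.cos(th),np.sin(th),0]); yr=np.array([-np.sin(th),np.cos(th),0])
c0=np.array([.5204,-.2235,0]); X=(P-c0)@xr; Y=(P-c0)@yr; Z=P[...,2]
hsv=cv2.cvtColor(im,cv2.COLOR_RGB2HSV);H,s,V=[hsv[...,i].astype(int) for i in range(3)]
m=(d>0)&(abs(Y)<.06)&(abs(X)<.08)&(H>105)&(H<140)&(s>60)&(Z>.09)&(Z<.17)
for a in (.1,.11,.12,.13): k=m&(abs(Z-a)<.006); print(a,k.sum(),np.percentile(X[k],[5,50,95]).round(4),np.percentile(Y[k],[5,95]).round(4))
print('Z',np.percentile(Z[m],[2,50,98]))
rows([.5845,.0575,.20],tool(95.6,0),24,g=.7)
E
```

```text
t 10.3 p [ 0.5209 -0.2253  0.2332] z [-0.001  0.    -1.   ] y [ 0.974  0.227 -0.001] F [-0.24  0.17  0.63] w 0.06 g 0.0 j [-0.41  0.38  0.16  1.35 -0.    0.93]
0.1 22 [-0.0028  0.0008  0.0045] [0.0435 0.0438]
0.11 22 [-0.0033  0.0004  0.0049] [0.0435 0.0438]
0.12 26 [-0.003   0.0012  0.0053] [0.0434 0.0438]
0.13 1456 [-0.0038  0.0004  0.0054] [-0.0299  0.0407]
Z [0.10942068 0.13241213 0.13373073]
[[0.054, 0.026, 0.007],[-0.0, -0.0, -0.0191],0.7],
[[0.053, 0.03, 0.007],[-0.0, -0.0001, -0.0191],0.7],
[[0.051, 0.033, 0.006],[-0.0, 0.0, -0.0191],0.7],
[[0.048, 0.035, 0.007],[-0.0, -0.0, -0.0191],0.7],
[[0.047, 0.039, 0.007],[-0.0001, -0.0001, -0.019],0.7],
[[0.044, 0.041, 0.007],[0.0, 0.0, -0.0191],0.7],
[[0.042, 0.044, 0.006],[0.0, -0.0, -0.0191],0.7],
[[0.038, 0.046, 0.007],[0.0, -0.0, -0.0191],0.7],
[[0.036, 0.049, 0.007],[0.0, -0.0001, -0.0191],0.7],
[[0.034, 0.05, 0.007],[-0.0, -0.0, -0.0191],0.7],
[[0.029, 0.053, 0.006],[-0.0, -0.0, -0.0191],0.7],
[[0.027, 0.054, 0.007],[-0.0, -0.0001, -0.0191],0.7],
[[0.024, 0.055, 0.007],[-0.0, -0.0, -0.0191],0.7],
[[0.02, 0.057, 0.007],[-0.0, -0.0, -0.0191],0.7],
[[0.016, 0.058, 0.006],[-0.0001, -0.0001, -0.019],0.7],
[[0.014, 0.059, 0.007],[0.0, -0.0, -0.0191],0.7],
[[0.009, 0.06, 0.007],[0.0, -0.0, -0.0191],0.7],
[[0.006, 0.06, 0.007],[0.0, -0.0001, -0.0191],0.7],
[[0.003, 0.06, 0.006],[0.0, 0.0, -0.0191],0.7],
[[-0.002, 0.061, 0.007],[-0.0, -0.0, -0.0191],0.7],
[[-0.005, 0.06, 0.007],[-0.0, -0.0001, -0.0191],0.7],
[[-0.008, 0.06, 0.007],[-0.0, 0.0, -0.0191],0.7],
[[-0.012, 0.059, 0.006],[-0.0, -0.0, -0.0191],0.7],
[[-0.016, 0.058, 0.007],[-0.0, -0.0001, -0.0191],0.7],
end [0.5846 0.0575 0.2   ] rot err 0.01
```

The palette is upright with its top at z 0.133, so it's seated. Next, the knob.

Request:
apply_moves:
  steps:
    - [[0.054,0.026,0.007],[0,0,-0.0191],0.7]
    - [[0.053,0.03,0.007],[0,0,-0.0191],0.7]
    - [[0.051,0.033,0.006],[0,0,-0.0191],0.7]
    - [[0.048,0.035,0.007],[0,0,-0.0191],0.7]
    - [[0.047,0.039,0.007],[0,0,-0.0191],0.7]
    - [[0.044,0.041,0.007],[0,0,-0.0191],0.7]
    - [[0.042,0.044,0.006],[0,0,-0.0191],0.7]
    - [[0.038,0.046,0.007],[0,0,-0.0191],0.7]

```text
clock: 11.02
eef_pos: [0.5417, -0.1305, 0.2209]
tool_rot: [0.416, 0.909, -0.0, -0.002]
ft_force: [0.1, 0.1, 0.0]
grip_width: 0.0597
grasp_force: 0.0
```

Request:
apply_moves:
  steps:
    - [[0.036,0.049,0.007],[0,0,-0.0191],0.7]
    - [[0.034,0.05,0.007],[0,0,-0.0191],0.7]
    - [[0.029,0.053,0.006],[0,0,-0.0191],0.7]
    - [[0.027,0.054,0.007],[0,0,-0.0191],0.7]
    - [[0.024,0.055,0.007],[0,0,-0.0191],0.7]
    - [[0.02,0.057,0.007],[0,0,-0.0191],0.7]
    - [[0.016,0.058,0.006],[0,0,-0.0191],0.7]
    - [[0.014,0.059,0.007],[0,0,-0.0191],0.7]

```text
clock: 11.68
eef_pos: [0.5629, -0.0363, 0.21]
tool_rot: [0.188, 0.982, -0.0, -0.002]
ft_force: [-0.7, 0.0, 0.2]
grip_width: 0.0595
grasp_force: 0.0
```

Request:
apply_moves:
  steps:
    - [[0.009,0.06,0.007],[0,0,-0.0191],0.7]
    - [[0.006,0.06,0.007],[0,0,-0.0191],0.7]
    - [[0.003,0.06,0.006],[0,0,-0.0191],0.7]
    - [[-0.002,0.061,0.007],[0,0,-0.0191],0.7]
    - [[-0.005,0.06,0.007],[0,0,-0.0191],0.7]
    - [[-0.008,0.06,0.007],[0,0,-0.0191],0.7]
    - [[-0.012,0.059,0.006],[0,0,-0.0191],0.7]
    - [[-0.016,0.058,0.007],[0,0,-0.0191],0.7]

```text
clock: 12.35
eef_pos: [0.5843, 0.0578, 0.1992]
tool_rot: [-0.051, 0.999, -0.0, -0.002]
ft_force: [-0.0, -0.2, 0.1]
grip_width: 0.06
grasp_force: 0.0
```

```bash
python3 - <<'E'
from h import *
st()
im,d,c=snap('wrist'); st(); P=fcloud(d,c); cv2.imwrite('pics/w4.png',im[...,::-1]); np.savez('w4.npz',im=im,d=d,P=P)
x,y,z=P[...,0],P[...,1],P[...,2]
m=(d>0)&(abs(x-.585)<.04)&(abs(y-.057)<.04)
for lo,hi in((.084,.113),(.1,.113),(.107,.113)):
    k=m&(z>lo)&(z<hi); r=cv2.minEnclosingCircle(np.c_[x[k],y[k]].astype(np.float32)); print(k.sum(),r,z[k].max(),np.median(z[k]))
k=(d>0)&(abs(x-.62)<.12)&(abs(y-.06)<.16)&(z>.067)&(z<.08); print(np.median(z[k]),cv2.minAreaRect(P[k][:,:2].astype(np.float32)))
E
```

```text
t 12.35 p [0.5843 0.0578 0.1992] z [-0.004 -0.    -1.   ] y [-0.101  0.995  0.   ] F [-0.01 -0.21  0.06] w 0.06 g 0.0 j [ 0.1   0.44  0.16  1.3   0.   -0.  ]
t 12.4 p [0.5846 0.0599 0.1988] z [-0.004  0.001 -1.   ] y [-0.105  0.994  0.002] F [0.75 0.79 0.06] w 0.0596 g 0.0 j [ 0.1   0.44  0.16  1.3   0.   -0.  ]
1692 ((0.5838818550109863, 0.05815143883228302), 0.017689647153019905) 0.11087931543412309 0.10831532360909003
1511 ((0.5835813283920288, 0.0579579696059227), 0.016641924157738686) 0.11087931543412309 0.1085378883482766
1048 ((0.5837318897247314, 0.05818136781454086), 0.013832778669893742) 0.11087931543412309 0.10895613950458127
0.07343744428252548 ((0.6255525350570679, 0.06241475045681), (0.17422230541706085, 0.25010165572166443), 5.731505393981934)
```

View pics/w4.png

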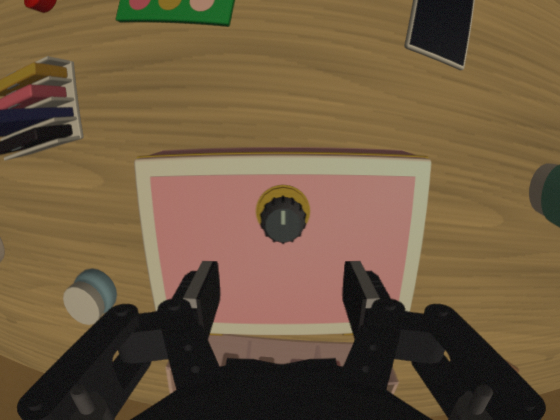

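The wrist view shows the knob (283,218) centred between the fingers (210 and 355), at world (0.5837, 0.058). The palette is visible in its slot at (35,120).

Request:
apply_moves:
  steps:
    - [[0.004,0,0.07],[0,0,0],0.7]
    - [[0,0,0.07],[0,0,0],0.7]
    - [[0,0,0.07],[0,0,0],0.7]
    - [[0,0,0.07],[0,0,0],0.7]
    - [[0,0,0.07],[0,0,0],0.7]
    - [[0,0,0.07],[0,0,0],0.7]
    - [[0,0,0.06],[0,0,0],0.7]
    - [[0,0,0.035],[0,0,0],0.7]

```text
clock: 13.07
eef_pos: [0.5823, 0.0566, 0.0951]
tool_rot: [-0.049, 0.999, -0.0, -0.003]
ft_force: [-0.3, 0.1, -0.7]
grip_width: 0.0603
grasp_force: 0.0
```

Request:
apply_moves:
  steps:
    - [[0,0,0],[0,0,0],0.6]
    - [[0,0,0],[0,0,0],0.5]
    - [[0,0,0],[0,0,0],0.4]
    - [[0,0,0],[0,0,0],0.3]
    - [[0,0,0],[0,0,0],0.2]
    - [[0,0,0],[0,0,0],0.2]
    - [[0,0,0],[0,0,0],0.2]
    - [[0,0,0],[0,0,0],0.2]

```text
clock: 13.73
eef_pos: [0.5842, 0.0585, 0.0987]
tool_rot: [-0.05, 0.999, 0.001, -0.0]
ft_force: [-2.4, 4.0, 1.8]
grip_width: 0.0309
grasp_force: 59.4
```

```bash
python3 - <<'E'
from h import *
st()
E
```

```text
t 13.73 p [0.5842 0.0585 0.0987] z [-0.     0.003 -1.   ] y [-0.099  0.995  0.003] F [-2.39  3.96  1.84] w 0.0309 g 59.412176430832915 j [ 0.1   0.51  0.    1.06  0.   -0.  ]
```

The grip is slightly above the bulge (31 mm wide, pushed up 3 mm). I'll regrip lower.

Request:
apply_moves:
  steps:
    - [[0,0,0],[0,0,0],0.45]
    - [[0,0,0],[0,0,0],0.55]
    - [[0,0,0],[0,0,0],0.55]
    - [[0,0,0],[0,0,0],0.55]
    - [[0,0,0.007],[0,0,0],0.55]
    - [[0,0,0.008],[0,0,0],0.55]
    - [[0,0,0],[0,0,0],0.55]
    - [[0,0,0],[0,0,0],0.55]

```text
clock: 14.4
eef_pos: [0.584, 0.057, 0.0945]
tool_rot: [-0.049, 0.999, -0.0, -0.001]
ft_force: [0.4, -0.8, -0.7]
grip_width: 0.0471
grasp_force: 0.0
```

Request:
apply_moves:
  steps:
    - [[0,0,0],[0,0,0],0.5]
    - [[0,0,0],[0,0,0],0.45]
    - [[0,0,0],[0,0,0],0.4]
    - [[0,0,0],[0,0,0],0.35]
    - [[0,0,0],[0,0,0],0.2]
    - [[0,0,0],[0,0,0],0.2]
    - [[0,0,0],[0,0,0],0.2]
    - [[0,0,0],[0,0,0],0.2]

```text
clock: 15.07
eef_pos: [0.5842, 0.0586, 0.0955]
tool_rot: [-0.05, 0.999, 0.001, -0.0]
ft_force: [-2.3, 4.6, 3.4]
grip_width: 0.0314
grasp_force: 58.9
```

```bash
python3 - <<'E'
from h import *
st()
E
```

```text
t 15.07 p [0.5842 0.0586 0.0955] z [-0.     0.003 -1.   ] y [-0.1    0.995  0.003] F [-2.27  4.55  3.4 ] w 0.0314 g 58.92721331329085 j [ 0.1   0.52 -0.    1.05  0.   -0.  ]
```

Request:
apply_moves:
  steps:
    - [[0,0.007,0],[0,0,0],0.2]
    - [[0,0,-0.004],[0,0,0],0.2]
    - [[0,0,-0.004],[0,0,0],0.2]
    - [[0,0,-0.004],[0,0,0],0.2]
    - [[0,0,-0.004],[0,0,0],0.2]
    - [[0,0,-0.004],[0,0,0],0.2]
    - [[0,0,0],[0,0,0],0.2]
    - [[0,0,0],[0,0,0],0.2]

```text
clock: 15.73
eef_pos: [0.5848, 0.0588, 0.0988]
tool_rot: [-0.049, 0.999, 0.0, 0.0]
ft_force: [4.3, 3.0, -3.5]
grip_width: 0.031
grasp_force: 59.6
```

Request:
apply_moves:
  steps:
    - [[0,0,-0.004],[0,0,0],0.2]
    - [[0,0,-0.004],[0,0,0],0.2]
    - [[0,0,0],[0,0,0],0.2]
    - [[0,0,0],[0,0,0],0.2]
    - [[0,0,0],[0,0,0],0.2]
    - [[0,0,0],[0,0,0],0.2]
    - [[0,0,0],[0,0,0],0.2]
    - [[0,0,0],[0,0,0],0.2]

```text
clock: 16.4
eef_pos: [0.5852, 0.0588, 0.1005]
tool_rot: [-0.049, 0.999, 0.0, 0.001]
ft_force: [6.2, 3.3, -5.4]
grip_width: 0.0309
grasp_force: 59.7
```

Request:
apply_moves:
  steps:
    - [[0,0,-0.004],[0,0,0],0.2]
    - [[0,0,-0.004],[0,0,0],0.2]
    - [[0,0,0],[0,0,0],0.2]
    - [[0,0,0],[0,0,0],0.2]
    - [[0,0,0],[0,0,0],0.2]
    - [[0,0,0],[0,0,0],0.2]
    - [[0,0,0],[0,0,0],0.2]
    - [[0,0,0],[0,0,0],0.2]

```text
clock: 17.07
eef_pos: [0.5856, 0.0588, 0.1021]
tool_rot: [-0.049, 0.999, 0.0, 0.001]
ft_force: [7.1, 3.3, -5.4]
grip_width: 0.0312
grasp_force: 59.7
```

Request:
apply_moves:
  steps:
    - [[-0.005,0,-0.005],[0,0,0],0.2]
    - [[-0.005,0,-0.005],[0,0,0],0.2]
    - [[0,0,-0.005],[0,0,0],0.2]
    - [[0,0,-0.005],[0,0,0],0.2]
    - [[0,0,0],[0,0,0],0.2]
    - [[0,0,0],[0,0,0],0.2]
    - [[0,0,0],[0,0,0],0.2]
    - [[0,0,0],[0,0,0],0.2]

```text
clock: 17.73
eef_pos: [0.5867, 0.0589, 0.1058]
tool_rot: [-0.049, 0.999, 0.0, 0.0]
ft_force: [5.0, 3.5, -6.3]
grip_width: 0.031
grasp_force: 60.6
```

```bash
python3 - <<'E'
from h import *
st()
im,d,c=snap('scene'); P=cloud(d,c)
x,y,z=P[...,0],P[...,1],P[...,2]
# lid height profile along case x, off the gripper (pink, case y -0.12..-.03)
th=np.radians(5.6); X=(x-.6245)*np.cos(th)+(y-.0615)*np.sin(th); Y=-(x-.6245)*np.sin(th)+(y-.0615)*np.cos(th)
m=(d>0)&(abs(X)<.08)&(Y>-.12)&(Y<-.045)&(z>.06)&(z<.11)
print(m.sum(),np.polyfit(X[m],z[m],1))
S=np.load('scene0.npz')['P']; 
X0=(S[...,0]-.6245)*np.cos(th)+(S[...,1]-.0615)*np.sin(th); k=m&(abs(S[...,2]-.0735)<.01); print(np.polyfit(X0[k],S[...,2][k],1))
E
```

```text
t 17.73 p [0.5867 0.0589 0.1058] z [ 0.  0. -1.] y [-0.098  0.995  0.   ] F [ 4.96  3.54 -6.28] w 0.031 g 60.55400084889243 j [0.1  0.51 0.02 1.08 0.   0.  ]
1809 [-0.0806594   0.08012431]
[-0.0046702  0.0734304]
```

The lid is at about 0.08 rad, past the 0.045 slack, with only about 6 N. It isn't caught, so I won't turn the knob and will lift along the arc.

```bash
python3 - <<'E'
import numpy as np
t=np.linspace(.08,1.03,25); x=-.125*np.cos(t)+.032*np.sin(t); z=.125*np.sin(t)+.032*np.cos(t)
for a,b in zip(np.diff(x),np.diff(z)): print([round(-a/.2,3),0,round(-b/.2,3)],end=',')
E
```

```text
[np.float64(-0.009), 0, np.float64(-0.024)],[np.float64(-0.01), 0, np.float64(-0.024)],[np.float64(-0.011), 0, np.float64(-0.023)],[np.float64(-0.012), 0, np.float64(-0.023)],[np.float64(-0.012), 0, np.float64(-0.022)],[np.float64(-0.013), 0, np.float64(-0.022)],[np.float64(-0.014), 0, np.float64(-0.021)],[np.float64(-0.015), 0, np.float64(-0.021)],[np.float64(-0.016), 0, np.float64(-0.02)],[np.float64(-0.017), 0, np.float64(-0.019)],[np.float64(-0.017), 0, np.float64(-0.019)],[np.float64(-0.018), 0, np.float64(-0.018)],[np.float64(-0.019), 0, np.float64(-0.017)],[np.float64(-0.019), 0, np.float64(-0.017)],[np.float64(-0.02), 0, np.float64(-0.016)],[np.float64(-0.021), 0, np.float64(-0.015)],[np.float64(-0.021), 0, np.float64(-0.014)],[np.float64(-0.022), 0, np.float64(-0.013)],[np.float64(-0.022), 0, np.float64(-0.012)],[np.float64(-0.023), 0, np.float64(-0.012)],[np.float64(-0.023), 0, np.float64(-0.011)],[np.float64(-0.024), 0, np.float64(-0.01)],[np.float64(-0.024), 0, np.float64(-0.009)],[np.float64(-0.024), 0, np.float64(-0.008)],
```

Request:
apply_moves:
  steps:
    - [[-0.009,0,-0.024],[0,0,0],0.2]
    - [[-0.01,0,-0.024],[0,0,0],0.2]
    - [[-0.011,0,-0.023],[0,0,0],0.2]
    - [[-0.012,0,-0.023],[0,0,0],0.2]
    - [[-0.012,0,-0.022],[0,0,0],0.2]
    - [[-0.013,0,-0.022],[0,0,0],0.2]
    - [[-0.014,0,-0.021],[0,0,0],0.2]
    - [[-0.015,0,-0.021],[0,0,0],0.2]

```text
clock: 18.45
eef_pos: [0.6042, 0.0607, 0.1418]
tool_rot: [-0.049, 0.999, 0.0, -0.002]
ft_force: [-0.5, 3.4, -5.1]
grip_width: 0.0308
grasp_force: 65.2
```

Request:
apply_moves:
  steps:
    - [[-0.016,0,-0.02],[0,0,0],0.2]
    - [[-0.017,0,-0.019],[0,0,0],0.2]
    - [[-0.017,0,-0.019],[0,0,0],0.2]
    - [[-0.018,0,-0.018],[0,0,0],0.2]
    - [[-0.019,0,-0.017],[0,0,0],0.2]
    - [[-0.019,0,-0.017],[0,0,0],0.2]
    - [[-0.02,0,-0.016],[0,0,0],0.2]
    - [[-0.021,0,-0.015],[0,0,0],0.2]

```text
clock: 19.12
eef_pos: [0.6341, 0.0637, 0.1715]
tool_rot: [-0.049, 0.999, 0.0, -0.001]
ft_force: [-3.2, 4.2, -1.0]
grip_width: 0.0311
grasp_force: 59.8
```

```bash
python3 - <<'E'
from h import *
st()
im,d,c=snap('scene'); cv2.imwrite('pics/s5.png',im[120:330,140:460,::-1].repeat(2,0).repeat(2,1))
E
```

```text
t 19.12 p [0.6341 0.0637 0.1715] z [-0.001  0.    -1.   ] y [-0.099  0.995  0.   ] F [-3.25  4.2  -0.98] w 0.0311 g 59.79751198141457 j [0.1  0.55 0.27 1.29 0.   0.  ]
```

View pics/s5.png

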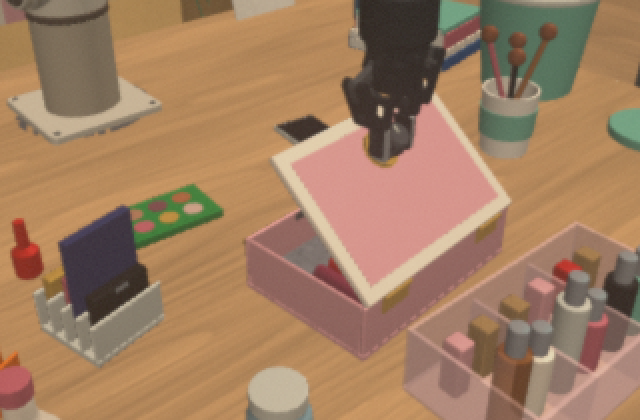

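The lid is opening well with the knob gripped at (385,145), and the palette stands upright in the rack. I'll finish the lift.

Request:
apply_moves:
  steps:
    - [[-0.021,0,-0.014],[0,0,0],0.2]
    - [[-0.022,0,-0.013],[0,0,0],0.2]
    - [[-0.022,0,-0.012],[0,0,0],0.2]
    - [[-0.023,0,-0.012],[0,0,0],0.2]
    - [[-0.023,0,-0.011],[0,0,0],0.2]
    - [[-0.024,0,-0.01],[0,0,0],0.2]
    - [[-0.024,0,-0.009],[0,0,0],0.2]
    - [[-0.024,0,-0.008],[0,0,0],0.2]

```text
clock: 19.83
eef_pos: [0.6711, 0.0674, 0.1896]
tool_rot: [-0.049, 0.999, 0.0, 0.0]
ft_force: [-2.7, 4.1, 0.7]
grip_width: 0.0313
grasp_force: 60.0
```

Request:
apply_moves:
  steps:
    - [[0,0,0],[0,0,0],0.2]
    - [[0,0,0],[0,0,0],0.2]
    - [[0,0,0],[0,0,0],0.2]
    - [[0,0,0],[0,0,0],0.2]
    - [[0,0,0],[0,0,0],0.2]
    - [[0,0,0],[0,0,0],0.2]
    - [[0,0,0],[0,0,0],0.2]
    - [[0,0,0],[0,0,0],0.2]

```text
clock: 20.5
eef_pos: [0.671, 0.0674, 0.1894]
tool_rot: [-0.049, 0.999, 0.0, 0.001]
ft_force: [-3.4, 4.4, 4.0]
grip_width: 0.0312
grasp_force: 60.3
```

```bash
python3 - <<'E'
from h import *
st()
im,d,c=snap('scene'); P=cloud(d,c); st()
x,y,z=P[...,0],P[...,1],P[...,2]; th=np.radians(5.6)
X=(x-.6245)*np.cos(th)+(y-.0615)*np.sin(th); Y=-(x-.6245)*np.sin(th)+(y-.0615)*np.cos(th)
hsv=cv2.cvtColor(im,cv2.COLOR_RGB2HSV)
m=(d>0)&(X>-.06)&(X<.09)&(Y>-.115)&(Y<-.04)&(z>.085)&(z<.25)&(hsv[...,2]>120)
q=np.c_[X[m],z[m]]; q=q-q.mean(0); v=np.linalg.svd(q,full_matrices=False); print(m.sum(),v[1],'lid angle',np.arctan(abs(v[2][0][1]/v[2][0][0])))
b=(d>0)&(hsv[...,0]>105)&(hsv[...,0]<140)&(hsv[...,1]>60)&(abs(x-.52)<.05)&(abs(y+.224)<.06); p=P[b]; print('pal',p.mean(0),p[:,2].max()); w=np.linalg.svd(p-p.mean(0),full_matrices=False)[2][2]; print('normal',w)
E
```

```text
t 20.5 p [0.671  0.0674 0.1894] z [ 0.001  0.001 -1.   ] y [-0.099  0.995  0.   ] F [-3.39  4.44  4.01] w 0.0312 g 60.28073470835807 j [0.1  0.62 0.44 1.38 0.   0.  ]
t 20.55 p [0.6709 0.0674 0.1895] z [ 0.001  0.001 -1.   ] y [-0.099  0.995  0.   ] F [-3.98  4.48  4.49] w 0.0313 g 60.28165290830657 j [0.1  0.62 0.44 1.38 0.   0.  ]
2336 [2.12713833 0.10561317] lid angle 1.0348520250896502
pal [ 0.52401461 -0.22328706  0.13170532] 0.13349786155152482
normal [-0.11139299 -0.03337862 -0.99321572]
```

The lid is held still at about 1.03 rad and the palette is seated, so I'm handing in.

```bash
python3 -c "
from workcell import bot; print(bot.job_done())"
```

```text
the job is handed in; nothing more can be done
None
```

I set the palette upright in the free slot and let it go. The tug showed the lid was not caught, so I left the knob unturned; the gripper is holding the lid at about 1.03 rad (59°). The job is handed in, with no verdict returned.

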